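# Light up and show the side plate to the phone

### The arm

A 7-joint arm with a two-finger parallel gripper is mounted at the origin on the work surface. World frame = base frame: x ahead of the robot, y to its left, z up, the work surface at z = 0. Lengths are in m, angles in rad, forces in N, time in s.
With the tool pointing down it reaches from about 0.4 to 0.9 m from the base axis. Payload 5.5 kg.
Tool frame: the origin (TCP) lies midway between the tips of the shut fingers; the grasp point (between the pads) lies 19 mm behind it; z points along the fingers, y is the line along which they close (so a half turn about z gives the same grasp; the last joint's range is limited). The gripper opens to 85 mm and grips with 20 to 120 N. Pads are 22 mm wide; open, the fingers measure 114 mm over their backs; the gripper's body (76 mm by 85 mm) begins 54 mm behind the grasp point. The pads swing forward as they close: fully open they stand 13 mm farther back than shut.
Start: joints at [1.482, 0.501, -0.427, 1.55, 0.221, 1.138, -0.21], TCP at [0.224, -0.61, 0.231] pointing down, gripper open.
Joint ranges: [-2.88, 2.88], [-0.31, 2.03], [-1.54, 1.56], [0.2, 2.42], [-1.41, 4.55], [0.19, 2.02], [-2.57, 2.57]. Speed limits (rad/s): [2.57, 2.57, 3.14, 3.14, 3.14, 3.14, 3.14].

### API

Orientations are given as a unit quaternion [w, x, y, z].
In Python, from cell import * gives the robot as it stands. The module is installed in compiled form; this text tells all that it offers.
- The arm moves only by the tool jog_arm, never from a script. Its argument "commands" is one flat list of numbers, 4 for each row, row after row: the shift along the tool's x, y, z normalised to -1 to 1, where 1 is 0.02 m, then the turn about the tool's z normalised to -1 to 1, where 1 is 5 degrees. In form: [dx, dy, dz, twist, dx, dy, dz, twist, ...]. A call has exactly 8 rows; each row shifts and turns the commanded pose from where the row before left it, along the tool's axes as they then stand; what a row does not reach is not made up. A row lasts 1/10 s, in which the tool goes at most 50 mm and 8.59 degrees, less where a joint would pass 70% of its speed; a pose out of reach is approached as far as the arm can. A call with a number of a shift or a turn outside -1 to 1 is refused whole. A call with a gripper value outside its range is refused whole. "jaw" is the closure, from 0 (fully open) to 1 (shut), set as the call begins (left out, the last holds). The fingers move at their own pace and stop on an object; the grip force is fixed at half the most. Time passes only in rows, so rows that do not move let the fingers close, or fill a call up. It gives the time, the measured TCP pose, the force, the opening and the grip force at its end, in the units of the state.
- read_state(): the state, without advancing time (a new reading comes with each control period).
- grab_frame(name): name is "scene" or "side" or "wrist"; returns (picture, depth): 384x512x3 uint8, red, green, blue; 384x512 float32, m along the optical axis (not along the pixel's ray), 0 where there is no reading.
- calibration(name): a dict with "intrinsics" (3x3 intrinsics, pixels), "k1" (the pictures are not rectified: a ray, as slopes to the right and down, at radius r is drawn at 1 + k1 r^2 times it, then the intrinsics apply), "R" (3x3) and "t" (3): a world point X has camera coordinates R X + t. Camera axes: x right, y down, z forward; pixel columns grow to the right and rows downward; lengths in m; the calibration is good to about 2 mm. A picture is of the moment at which its call begins: read the wrist's pose just before it. calibration takes no time and is no camera call; for the wrist camera it gives the pose at the moment of the call.
- hand_in(): hands the job in; it is judged then, once.
The state is a dict: "t": time; "qpos": joint angles; "joint_velocities": joint speeds; "joint_torque": joint torques, N m; "position": TCP position; "eef_rot": TCP orientation; "wrist_force": force on the tool from outside, world axes, zero at the start; "moment": the same for the moment, N m; "finger_gap": finger opening in m; "grasp_force": force on a finger pad.
Only numpy, scipy, OpenCV 4.12 (cv2) and the standard library are available. Lean on these libraries where they do the work, as an engineer would, in place of code of your own. Each camera call takes 0.05 s, during which the arm holds its last target. There are 200 camera calls.

### The job

We are checking the crockery for chips by phone: squeeze the yellow clip-on lamp off its cradle and clip it, well down and roughly at the middle, onto the rim of the drainer's plain end wall (the end away from the cutlery bin). Then take the blue-faced plate out of the drainer and hold it up in the air 20 cm straight in front of the phone's lens, its centre level with the lens, upright and with the blue face squarely to the lens. Finish while still holding it there, keep still, and leave everything else standing where it is.

Things in the scene. Friction and masses are not known exactly. Their poses are not given: they have to be found in the camera images.
- lamp: Yellow lamp, 75 g: bar 110 (x) x 12 x 14 mm, clip at its middle. Origin: middle of the bar's underside, which seats on the edge; z up. Two sprung tails, 24 mm wide, from z 12 to 61, 42 mm apart outside at z 50. Squeeze firmly along y at z 50 (7 N) to the stop: 22 mm wide, held so. Jaws hang to z -21, 6 mm apart, 21 at the tips when squeezed. Starts on the cradle: squeeze, lift straight up.
- lamp_jaw_l (a joint): Opening of the lamp's left jaw, rad: 0 with the jaws parallel and 6 mm apart (on a rim), 0.24 squeezed fully open; spring-closed. The other jaw mirrors it. Opening fingers can drag the tails, and the lamp, up by some 5 to 9 mm: let go in small steps and push back down between them.
- cradle: Grey cradle, fixed: base 90 x 70 x 10 mm with an upright tongue 70 mm long (its x), 6 mm thick, top at 50 mm. Origin: centre of its underside.
- drainer: White dish drainer, fixed, 230 (x) x 360 (y) mm, origin at the centre of its underside. End walls at y +/-177 mm, 6 mm thick, 70 high; long walls 60 high. Two plate slots at y 30 and 115 mm, between pegs 75 mm high at x +/-45. Grey cutlery bin, 100 mm high, outside the +y end, tilts out freely. Ramekin in the y < 0 half.
- drainer_end (a point): Middle of the top edge of the drainer's plain end wall (y = -177 mm, 6 mm thick, 70 mm above the sill), where the lamp goes; axes as the drainer's: the edge runs along x, z up.
- plate: White ceramic side plate with a blue face, a flat disc of 150 mm diameter, 9 mm thick, 0.34 kg, on edge in one of the two slots, leaning up to 4 degrees. Origin at the disc's centre, 91 mm up at the start, its top at 166 mm; own x is the disc's axis, out of the blue face, which looks to the drainer's -y (plain end). Pinch the top of its rim from above and lift straight up.
- phone: Black phone, 160 mm wide and 76 mm high, fixed upright on a stand (steel post, round foot) on the far right, facing the robot; its height differs from run to run. Origin at the front of its round silver-rimmed lens; the lens looks level along the phone's own -x.
- view_spot (a point): The point in the air 200 mm straight in front of the lens, at the lens's height, where the plate's centre goes; axes as the phone's. The plate's x axis, from the blue face, must point along +x of this frame (towards the lens).
- other_plate: Terracotta plate of the same size in the other slot; same frame as the plate. Leave alone.
- ramekin: Glass ramekin, 80 mm wide, 45 mm high, in the drainer. Origin under its centre. Leave alone.
- masher: Steel potato masher with black handle, standing on its 84 mm round head, 210 mm high. Origin under its centre. Leave alone.
- whisk: Red flat silicone whisk, 240 mm long, lying on the sill, 18 mm high. Leave alone.
- mug: White mug, 80 mm wide, 90 mm high. Origin under its centre. Leave alone.
- soap: Green washing-up bottle, 60 mm wide, 170 mm high. Origin under its centre. Leave alone.
Things that resemble listed ones, but are neither listed nor needed, are in the scene too. What is shaped like the plate but purple or red is not meant.

How it is judged:
On the way, in this order (a step that is already met when the one before it is completed fails the run):
1. the lamp is clipped on the rim of the drainer's plain end wall, well down, near its middle, and let go (x of lamp in the frame of drainer_end between -0.05 and 0.05 m and y of lamp in the frame of drainer_end between -0.006 and 0.006 m and z of lamp in the frame of drainer_end between -0.004 and 0.012 m and angle between lamp's own z axis and vertical below 0.2 rad and angle between the x axis of lamp and the x axis of drainer, either way round below 0.25 rad and value of joint lamp_jaw_l below 0.06 rad and contact force between lamp and the fingers below 0.2 N and contact force between lamp and drainer above 1 N), for 0.2 s.
2. the blue-faced plate is lifted out of the rack between the fingers (height (world z) of plate above 0.13 m and contact force between plate and the fingers above 1 N and contact force between plate and drainer below 0.1 N), for 0.1 s.
At the end, for the whole second after the job is handed in: Plate held still by the fingers alone, centre within 30 mm of the point 200 mm before the lens, blue face to the lens within 0.2 rad. Lamp let go and clamped upright (0.2 rad) on the plain end rim, within 50 mm of its middle, at most 12 mm off fully down (all of step 1 and distance between plate and view_spot below 0.03 m and angle between the x axis of plate and the x axis of phone, either way round below 0.2 rad and x of phone in the frame of plate above 0.1 m and height (world z) of plate above 0.11 m and contact force between plate and the fingers above 1 N and contact force between plate and drainer below 0.1 N and contact force between plate and phone below 0.1 N and contact force between plate and lamp below 0.1 N and linear speed of plate below 0.03 m/s and angular speed of plate below 0.2 rad/s); the arm keeps its last pose, push and grip.
It fails at once if another thing is pushed more than 40 mm or knocked over (distance of any of other_plate, ramekin, masher, whisk, mug, soap from where it was at the start of the episode above 0.04 m or angle between any of other_plate, ramekin, masher, whisk, mug, soap's own z axis and vertical above 0.5 rad).
It fails at once if the lamp is dropped on the sill (height (world z) of lamp below 0.03 m).
It fails at once if the plate is dropped on the sill or knocks the phone (height (world z) of plate below 0.078 m or contact force between plate and phone above 2 N).
It also fails if it takes over 64 s, if anything falls off the work surface, if the arm or the gripper's body presses on something with over 40 N, if the wrist force passes 120 N, or if a joint passes its speed limit or range.

## Working session

There is one attempt and no reset: what is moved stays moved. The work goes in short steps, Python scripts to look and compute and a tool call to move; the robot and the scene stay as the last step left them, time stands still between calls to the robot, and variables do not carry over. Pictures are saved under pics/ and viewed, at most 10 in all, crops included, and the job is handed in when it is done.

Besides the shell and the picture viewer there is one more tool, called after "Request:" as name(argument=value, ...) on one line, values as JSON. jog_arm: Moves the arm, as the interface text tells. Scaled input: -1 to 1 covers 0.02 m each way for a shift and 5 degrees each way for a turn. Its arguments: {"type":"object","properties":{"commands":{"type":"array"},"jaw":{"type":"number"}},"required":["commands"]}

```bash
mkdir -p pics; cat > h.py <<'E'
from cell import *
import numpy as np, cv2
def pt(c,uv,z=None,d=None):
    K=c["intrinsics"];k=c["k1"];R=np.array(c["R"]);t=np.array(c["t"])
    p=np.array([(uv[0]-K[0][2])/K[0][0],(uv[1]-K[1][2])/K[1][1]]);q=p.copy()
    for _ in range(20): q=p/(1+k*(q@q))
    r=R.T@np.array([q[0],q[1],1.]);o=-R.T@t
    s=d if d is not None else (z-o[2])/r[2]
    return o+s*r
def cloud(c,D):
    K=c["intrinsics"];k=c["k1"];R=np.array(c["R"]);t=np.array(c["t"])
    v,u=np.mgrid[:D.shape[0],:D.shape[1]]
    p=np.stack([(u-K[0][2])/K[0][0],(v-K[1][2])/K[1][1]],-1);q=p.copy()
    for _ in range(20): q=p/(1+k*(q**2).sum(-1,keepdims=True))
    X=np.concatenate([q,np.ones_like(q[...,:1])],-1)*D[...,None]
    P=(X-t)@R
    P[D<=0]=np.nan
    return P
def snap(n,f):
    c=calibration(n);im,D=grab_frame(n)
    cv2.imwrite("pics/%s.png"%f,im[...,::-1]);np.savez("pics/%s.npz"%f,im=im,D=D,P=cloud(c,D));
    return c,im,D
E
python3 - <<'E'
from h import *
s=read_state();print({k:np.round(v,3) for k,v in s.items()})
for n in("scene","side","wrist"):
    c,im,D=snap(n,n+"0");print(n,np.round(-np.array(c["R"]).T@c["t"],3),np.round(np.array(c["R"])[2],2))
a=np.hstack([cv2.imread("pics/scene0.png")]);
E
```

```text
{'t': np.float64(0.0), 'qpos': array([ 1.482,  0.502, -0.427,  1.551,  0.221,  1.138, -0.21 ]), 'joint_velocities': array([-0.001,  0.001,  0.   ,  0.001,  0.   ,  0.001, -0.001]), 'joint_torque': array([ 1.0000e-03, -5.6952e+01, -5.8160e+00, -2.8094e+01,  1.1000e-02,
        1.2000e-02,  0.0000e+00]), 'position': array([ 0.224, -0.61 ,  0.23 ]), 'eef_rot': array([-0.001,  0.985,  0.175, -0.   ]), 'wrist_force': array([0.52 , 0.838, 0.154]), 'moment': array([-0.023,  0.002, -0.01 ]), 'grasp_force': np.float64(0.0), 'finger_gap': np.float64(0.086)}
scene [ 1.669 -0.012  0.963] [-0.81 -0.04 -0.59]
side [0.345 1.108 1.094] [ 0.1  -0.76 -0.64]
wrist [ 0.301 -0.581  0.373] [-0.3  -0.11 -0.95]
```

View pics/scene0.png

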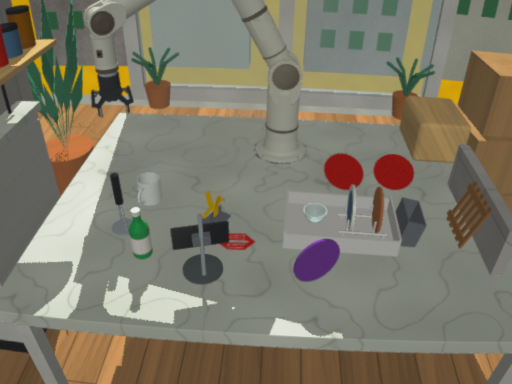

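View pics/side0.png

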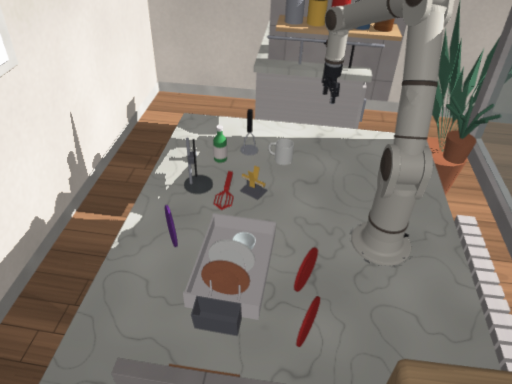

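The scene picture (camera opposite the robot) shows:
- **Lamp:** yellow, on its cradle at (212,205).
- **Phone:** seen from the back at (200,235).
- **Drainer:** at (340,222), with its bin on the right, towards +y.

Plate candidates are the slot plate at (351,208), the terracotta plate at (378,210), red discs at (343,170) and (393,170), and a purple disc at (317,260). Only (351,208) has a blue face and stands in a slot. I'll confirm that in an enlarged crop.

```bash
python3 - <<'E'
from h import *
a=cv2.imread("pics/scene0.png")[175:270,280:430];b=cv2.imread("pics/scene0.png")[180:285,150:270]
cv2.imwrite("pics/crop.png",np.hstack([cv2.resize(a,(400,400*95//150*1)),cv2.resize(b,(300,253))]))
for n in("scene","side"):
    z=np.load(f"pics/{n}0.npz");P=z["P"];hsv=cv2.cvtColor(z["im"],cv2.COLOR_RGB2HSV)
    ws=(P[...,2]>0.006)&(P[...,2]<.5)&(P[...,0]>.1)&(P[...,0]<1.2)&(abs(P[...,1])<.7)
    for nm,lo,hi in(("lamp",(20,140,100),(32,255,255)),("terra",(4,100,60),(14,220,255)),("blue",(98,50,30),(125,255,255))):
        m=(cv2.inRange(hsv,lo,hi)>0)&ws
        q=P[m]
        if len(q)==0: continue
        vu=np.argwhere(m)
        print(n,nm,len(q),"px",np.median(vu,0)[::-1],"mn",np.round(np.percentile(q,2,0),3),"med",np.round(np.median(q,0),3),"mx",np.round(np.percentile(q,98,0),3))
    # cloud heights by region
    m=ws&(P[...,1]>-.4)&(P[...,1]<.5)
    H=P[m];I=z["im"][m]
    np.save(f"pics/{n}_pts.npy",np.c_[H,I])
# top view from both clouds at 2mm/pixel x .3...1.1, y -.5...5
img=np.zeros((400,600,3),np.uint8)
A=np.vstack([np.load(f"pics/{n}_pts.npy") for n in("scene","side")]);A=A[np.argsort(A[:,2])]
u=((A[:,1]+.45)/.9*600).astype(int);v=((A[:,0]-.3)/.6*400).astype(int);ok=(u>=0)&(u<600)&(v>=0)&(v<400)
img[v[ok],u[ok]]=A[ok][:,[5,4,3]]
cv2.imwrite("pics/top.png",cv2.dilate(img,np.ones((2,2))))
E
```

```text
scene lamp 262 px [210. 202.] mn [ 0.204 -0.667  0.035] med [ 0.5   -0.225  0.074] mx [ 0.548 -0.193  0.423]
scene terra 959 px [459. 211.] mn [ 0.423 -0.079  0.011] med [0.521 0.604 0.1  ] mx [0.586 0.652 0.163]
scene blue 90 px [350.  206.5] mn [0.475 0.223 0.062] med [0.511 0.225 0.101] mx [0.558 0.226 0.14 ]
side lamp 139 px [253. 177.] mn [ 0.455 -0.235  0.038] med [ 0.496 -0.205  0.074] mx [ 0.533 -0.188  0.11 ]
side terra 1251 px [224. 278.] mn [0.443 0.317 0.028] med [0.51  0.322 0.107] mx [0.576 0.643 0.163]
```

View pics/crop.png

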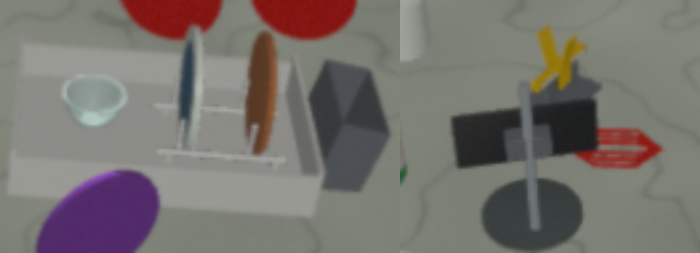

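View pics/top.png

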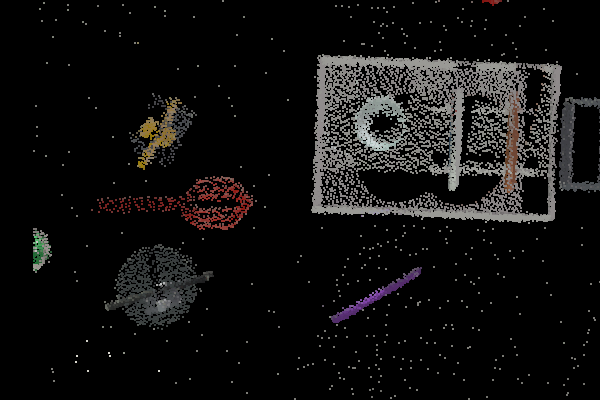

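The crop confirms it: the left slot plate has its blue face towards the plain end (-y), and the terracotta plate is beside it. Next I measure the lines (drainer, plate, lamp, phone) from the clouds.

```bash
python3 - <<'E'
from h import *
for n in("scene","side"):
    A=np.load(f"pics/{n}_pts.npy");P=A[:,:3];h=cv2.cvtColor(A[:,3:].astype(np.uint8)[None],cv2.COLOR_RGB2HSV)[0].astype(int)
    def rep(nm,m):
        q=P[m][:,:2].astype(np.float32)
        if len(q)<8: print(n,nm,len(q));return
        vx,vy,x0,y0=cv2.fitLine(q,cv2.DIST_HUBER,0,.001,.001).ravel()
        s=(q-[x0,y0])@[vx,vy];r=(q-[x0,y0])@[-vy,vx]
        print(n,nm,len(q),"dir %.2fdeg"%np.degrees(np.arctan2(vy,vx)),"c",np.round([x0,y0],4),"ends",np.round(np.percentile(s,[1,99]),3),"res",np.round(np.percentile(r,[2,98]),4),"z",np.round(np.percentile(P[m][:,2],[1,50,99]),4))
    x,y,z=P.T
    gray=h[:,1]<60
    rep("wall-y top",gray&(z>.064)&(z<.075)&(abs(y-.027)<.015)&(x>.4)&(x<.6))
    rep("wall+y top",gray&(z>.064)&(z<.075)&(abs(y-.383)<.014)&(x>.41)&(x<.61))
    rep("longwall near",gray&(z>.054)&(z<.064)&(abs(x-.392)<.015)&(y>.04)&(y<.36))
    rep("longwall far",gray&(z>.054)&(z<.064)&(abs(x-.617)<.015)&(y>.04)&(y<.36))
    pl=(abs(y-.235)<.025)&(z>.08)&(z<.175)&(x>.4)&(x<.6)
    rep("plate all",pl);rep("plate blue",pl&(h[:,0]>95)&(h[:,0]<128)&(h[:,1]>50));rep("plate top",pl&(z>.155))
    for lo in(.08,.12,.15): rep("plate z%.2f"%lo,pl&(z>lo)&(z<lo+.025))
    te=(abs(y-.32)<.03)&(z>.08)&(h[:,0]>3)&(h[:,0]<16)&(h[:,1]>90);rep("terra",te)
    la=(h[:,0]>=18)&(h[:,0]<=34)&(h[:,1]>120)&(y>-.3)&(y<-.15)&(x>.4)&(x<.6)
    rep("lamp bar",la&(z<.07));rep("lamp up",la&(z>.085));rep("lamp mid",la&(z>.07)&(z<.085));
    rep("cradle",(h[:,1]<70)&(h[:,2]<130)&(z<.02)&(z>.007)&(x>.42)&(x<.56)&(y>-.3)&(y<-.13))
    ph=(h[:,2]<70)&(z>.1)&(x>.65)&(x<.8)&(y>-.4)&(y<-.05)
    rep("phone",ph)
    q=P[ph]
    if len(q)>20:
        c=q.mean(0);print(n,"phone normal",np.round(np.linalg.svd(q-c)[2][2],3),np.round(c,3))
    rep("post",(~ph)&(z>.05)&(z<.16)&(x>.68)&(x<.8)&(y>-.35)&(y<-.1))
    print(n,'lamp pts z hist',np.histogram(P[la][:,2],bins=np.arange(.02,.13,.01)))
E
```

```text
scene wall-y top 69 dir -2.01deg c [0.5046 0.0248] ends [-0.097  0.092] res [-0.0029  0.0027] z [0.0657 0.0698 0.0736]
scene wall+y top 104 dir -1.45deg c [0.4972 0.3788] ends [-0.084  0.107] res [-0.0045  0.0186] z [0.0642 0.068  0.0742]
scene longwall near 176 dir 88.34deg c [0.395  0.1971] ends [-0.154  0.125] res [-0.0059  0.0084] z [0.0541 0.0581 0.0633]
scene longwall far 254 dir 87.22deg c [0.6212 0.2384] ends [-0.195  0.118] res [-0.0049  0.0065] z [0.0542 0.0576 0.0626]
scene plate all 254 dir -0.48deg c [0.5294 0.2262] ends [-0.09   0.053] res [-0.0028  0.0068] z [0.0815 0.1269 0.1663]
scene plate blue 69 dir -1.95deg c [0.5154 0.2249] ends [-0.043  0.044] res [-0.0008  0.0008] z [0.0815 0.1083 0.1416]
scene plate top 43 dir -1.61deg c [0.516  0.2291] ends [-0.04  0.03] res [-0.0037  0.0047] z [0.1555 0.1627 0.1668]
scene plate z0.08 66 dir -0.69deg c [0.5351 0.225 ] ends [-0.1    0.048] res [-0.0017  0.007 ] z [0.0809 0.0939 0.1037]
scene plate z0.12 72 dir -0.16deg c [0.5272 0.2258] ends [-0.076  0.05 ] res [-0.0026  0.0062] z [0.1213 0.1315 0.1447]
scene plate z0.15 56 d
[... 2554 characters left out ...]
 [0.0862 0.1012 0.1136]
side lamp mid 32 dir 65.17deg c [ 0.493  -0.2156] ends [-0.016  0.025] res [-0.015   0.0145] z [0.0706 0.0791 0.0846]
side cradle 166 dir -12.31deg c [ 0.4965 -0.1976] ends [-0.046  0.048] res [-0.0312  0.0276] z [0.0072 0.0107 0.019 ]
side phone 90 dir -72.69deg c [ 0.7307 -0.1968] ends [-0.067  0.079] res [-0.0053  0.0108] z [0.1057 0.162  0.1797]
side phone normal [-0.945 -0.319 -0.065] [ 0.727 -0.183  0.159]
side post 97 dir -68.20deg c [ 0.7489 -0.197 ] ends [-0.02   0.032] res [-0.025   0.0087] z [0.0517 0.1362 0.1584]
side lamp pts z hist (array([ 0,  7, 10, 14, 43, 18, 21, 19, 24,  4]), array([0.02, 0.03, 0.04, 0.05, 0.06, 0.07, 0.08, 0.09, 0.1 , 0.11, 0.12]))
```

```bash
cat >> h.py <<'E'
def plan(xyz,yaw,start=None,show=True):
    """equal rows from the present pose to xyz with tool x at yaw (deg); prints calls of 8 rows"""
    s=read_state();w,a,b,c=s["eef_rot"]
    y0=np.degrees(2*np.arctan2(b,a));p=np.array(s["position"])
    if start: p,y0=np.array(start[:3]),start[3]
    d=np.array(xyz)-p;dy=(yaw-y0+180)%360-180
    n=max(1,int(np.ceil(max(np.linalg.norm(d)/.0198,abs(dy)/4.9))));n=-(-n//8)*8
    out=[]
    for i in range(n):
        y=np.radians(y0+dy*i/n);dx,dY,dz=d/n
        out.append([dx*np.cos(y)+dY*np.sin(y),dx*np.sin(y)-dY*np.cos(y),-dz])
        out[-1]=[round(v/.02,2) for v in out[-1]]+[round(-dy/n/5,3)]
    print("from",np.round(p,4),round(y0,1),"j",np.round(s["qpos"],2),"t",round(float(s["t"]),2),"F",np.round(s["wrist_force"],1))
    for k in range(0,n,8): print([v for r in out[k:k+8] for v in r])
E
python3 - <<'E'
from h import *
c=calibration("wrist");print(c["intrinsics"],c["k1"])
for n in("scene","side"):
    A=np.load(f"pics/{n}0.npz");P=A["P"].reshape(-1,3);P=P[(P[:,2]>.06)&(P[:,0]>.15)&(P[:,0]<.95)&(P[:,1]<-.3)&(P[:,1]>-.75)&(P[:,2]<.22)]
    H,xe,ye=np.histogram2d(P[:,0],P[:,1],bins=[np.arange(.15,1,.05),np.arange(-.75,-.25,.05)])
    print([(round(xe[i],2),round(ye[j],2),int(H[i,j])) for i,j in np.argwhere(H>15)])
plan([.4,-.4,.28],-5)
E
```

```text
[[269.78794807   0.         256.41333567]
 [  0.         269.78794807 192.85714031]
 [  0.           0.           1.        ]] -0.06439442303527722
[(np.float64(0.35), np.float64(-0.5), 118), (np.float64(0.35), np.float64(-0.45), 47), (np.float64(0.4), np.float64(-0.5), 85), (np.float64(0.4), np.float64(-0.45), 87), (np.float64(0.45), np.float64(-0.5), 19), (np.float64(0.55), np.float64(-0.55), 198), (np.float64(0.55), np.float64(-0.5), 99), (np.float64(0.65), np.float64(-0.45), 273), (np.float64(0.65), np.float64(-0.4), 167), (np.float64(0.7), np.float64(-0.45), 125)]
[(np.float64(0.35), np.float64(-0.5), 58), (np.float64(0.35), np.float64(-0.45), 71), (np.float64(0.4), np.float64(-0.5), 48), (np.float64(0.4), np.float64(-0.45), 42), (np.float64(0.5), np.float64(-0.55), 27), (np.float64(0.5), np.float64(-0.5), 27), (np.float64(0.55), np.float64(-0.55), 30), (np.float64(0.55), np.float64(-0.5), 76), (np.float64(0.6), np.float64(-0.45), 18), (np.float64(0.65), np.float64(-0.45), 68), (np.float64(0.65), np.float64(-0.4), 169)]
from [ 0.2238 -0.6097  0.2305] 20.2 j [ 1.48  0.5  -0.43  1
[... 548 characters left out ...]
0.15), np.float64(0.314), np.float64(0.65), np.float64(-0.56), np.float64(-0.15), np.float64(0.314)]
[np.float64(0.63), np.float64(-0.58), np.float64(-0.15), np.float64(0.314), np.float64(0.62), np.float64(-0.59), np.float64(-0.15), np.float64(0.314), np.float64(0.6), np.float64(-0.61), np.float64(-0.15), np.float64(0.314), np.float64(0.58), np.float64(-0.63), np.float64(-0.15), np.float64(0.314), np.float64(0.57), np.float64(-0.64), np.float64(-0.15), np.float64(0.314), np.float64(0.55), np.float64(-0.66), np.float64(-0.15), np.float64(0.314), np.float64(0.53), np.float64(-0.67), np.float64(-0.15), np.float64(0.314), np.float64(0.51), np.float64(-0.69), np.float64(-0.15), np.float64(0.314)]
```

Request:
jog_arm(commands=[0.82, -0.58, -0.2, 0.418, 0.8, -0.61, -0.2, 0.418, 0.78, -0.64, -0.2, 0.418, 0.76, -0.67, -0.2, 0.418, 0.73, -0.7, -0.2, 0.418, 0.7, -0.72, -0.2, 0.418, 0.68, -0.75, -0.2, 0.418, 0.65, -0.77, -0.2, 0.418], jaw=0)

```text
t: 0.95
position: [0.3159, -0.4764, 0.2632]
eef_rot: [-0.0, 1.0, 0.029, -0.0]
wrist_force: [0.3, -0.3, -0.4]
finger_gap: 0.0854
grasp_force: 0.0
```

Request:
jog_arm(commands=[0.62, -0.79, 0, 0.418, 0.6, -0.82, 0, 0.418, 0.56, -0.84, 0, 0.418, 0.53, -0.86, 0, 0.418, 0.5, -0.88, 0, 0.418, 0.46, -0.9, 0, 0.418, 0.43, -0.91, 0, 0.418, 0.4, -0.93, 0, 0.418])

```text
t: 1.75
position: [0.4073, -0.3433, 0.2631]
eef_rot: [-0.0, 0.993, -0.116, -0.0]
wrist_force: [0.2, 0.0, -0.1]
finger_gap: 0.0853
grasp_force: 0.0
```

Request:
jog_arm(commands=[0.36, -0.94, 0.1, 0.418, 0.33, -0.95, 0.1, 0.418, 0.29, -0.97, 0.1, 0.418, 0.26, -0.98, 0.1, 0.418, 0.22, -0.98, 0.1, 0.418, 0.19, -0.99, 0.1, 0.418, 0.15, -0.99, 0.1, 0.418, 0.11, -1, 0.1, 0.418])

```text
t: 2.55
position: [0.4982, -0.2103, 0.247]
eef_rot: [-0.0, 0.966, -0.26, -0.0]
wrist_force: [0.6, -0.2, -0.0]
finger_gap: 0.0853
grasp_force: 0.0
```

```bash
python3 - <<'E'
from h import *
s=read_state();print(np.round(s["qpos"],3))
c,im,D=snap("wrist","w1")
P=np.load("pics/w1.npz")["P"];h=cv2.cvtColor(im,cv2.COLOR_RGB2HSV)
la=(cv2.inRange(h,(18,120,60),(34,255,255))>0)&(np.hypot(P[...,0]-.5,P[...,1]+.21)<.09)
q=P[la];yaw=np.radians(-30);ux=np.array([np.cos(yaw),np.sin(yaw)]);uy=np.array([-ux[1],ux[0]])
print(len(q),np.round(np.percentile(q[:,2],[1,50,99]),3))
for lo,hi in((.055,.07),(.075,.09),(.09,.104),(.104,.116)):
    r=q[(q[:,2]>lo)&(q[:,2]<hi)]
    e=r[:,:2]-[.4995,-.2125]
    a=cv2.minAreaRect((r[:,:2]*1000).astype(np.float32))
    print(lo,len(r),"along x",np.round(np.percentile(e@ux,[1,50,99]),4),"y",np.round(np.percentile(e@uy,[1,50,99]),4),a)
E
```

```text
[ 0.78   0.298 -0.517  1.807  0.165  1.08  -1.892]
1649 [0.01  0.065 0.113]
0.055 966 along x [-0.053   0.0032  0.053 ] y [-0.0109 -0.001   0.0088] ((499.7403564453125, -212.26956176757812), (25.21765899658203, 107.60893249511719), 56.41764450073242)
0.075 162 along x [-0.0127  0.0003  0.0123] y [-0.0161 -0.0127  0.0157] ((499.08795166015625, -212.61241149902344), (34.33381652832031, 24.12129783630371), 62.73322677612305)
0.09 171 along x [-0.0126  0.0009  0.0126] y [-0.02    0.0141  0.019 ] ((498.4972229003906, -213.49998474121094), (41.525909423828125, 24.313636779785156), 63.058021545410156)
0.104 227 along x [-0.0128  0.0004  0.0125] y [-0.0244  0.0179  0.0229] ((498.8341369628906, -213.0646209716797), (47.38340759277344, 23.85845184326172), 62.45888137817383)
```

View pics/w1.png

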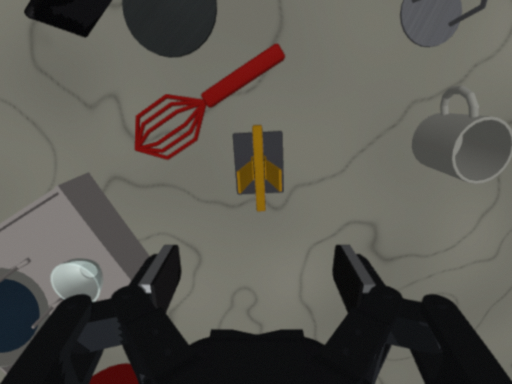

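The wrist picture shows the lamp at (258,168) on its cradle, turned about 2.7° from the tool's x. It also shows the phone top left (65,15) and the blue face at (15,315). I correct for the turn and go down.

Request:
jog_arm(commands=[0.1, 0.1, 1, -0.54, 0, 0, 1, 0, 0, 0, 1, 0, 0, 0, 1, 0, 0, 0, 1, 0, 0, 0, 1, 0, 0, 0, 1, 0, 0, 0, 0.7, 0])

```text
t: 3.4
position: [0.4978, -0.2138, 0.0918]
eef_rot: [-0.0, 0.972, -0.236, -0.001]
wrist_force: [-0.4, -0.3, -0.3]
finger_gap: 0.0856
grasp_force: 0.0
```

Request:
jog_arm(commands=[0, 0, 0.6, 0, 0, 0, 0.1, 0, 0, 0, 0, 0, 0, 0, 0, 0, 0, 0, 0, 0, 0, 0, 0, 0, 0, 0, 0, 0, 0, 0, 0, 0], jaw=0.4)

```text
t: 4.2
position: [0.4989, -0.2139, 0.0796]
eef_rot: [0.0, 0.972, -0.236, 0.0]
wrist_force: [0.5, -0.6, -0.4]
finger_gap: 0.0515
grasp_force: 0.0
```

Request:
jog_arm(commands=[0, 0, 0, 0, 0, 0, 0, 0, 0, 0, 0, 0, 0, 0, 0, 0, 0, 0, 0, 0, 0, 0, 0, 0, 0, 0, 0, 0, 0, 0, 0, 0], jaw=1)

```text
t: 5.0
position: [0.5, -0.2143, 0.081]
eef_rot: [0.001, 0.972, -0.236, 0.001]
wrist_force: [-2.2, 0.3, 10.9]
finger_gap: 0.0191
grasp_force: 61.9
```

Request:
jog_arm(commands=[0, 0, -0.3, 0, 0, 0, -0.6, 0, 0, 0, -1, 0, 0, 0, -1, 0, 0, 0, -1, 0, 0, 0, -1, 0, 0, 0, -1, 0, 0, 0, -0.6, 0])

```text
t: 5.8
position: [0.4994, -0.2138, 0.2114]
eef_rot: [0.0, 0.972, -0.236, 0.001]
wrist_force: [0.8, 0.3, -1.0]
finger_gap: 0.0191
grasp_force: 60.7
```

Request:
jog_arm(commands=[-0.34, -0.67, 0, -0.316, -0.33, -0.68, 0, -0.316, -0.31, -0.69, 0, -0.316, -0.29, -0.7, 0, -0.316, -0.27, -0.7, 0, -0.316, -0.25, -0.71, 0, -0.316, -0.23, -0.72, 0, -0.316, -0.21, -0.72, 0, -0.316])

```text
t: 6.6
position: [0.4989, -0.0918, 0.2093]
eef_rot: [-0.0, 0.992, -0.126, 0.0]
wrist_force: [0.3, 1.1, -1.0]
finger_gap: 0.0194
grasp_force: 60.7
```

Request:
jog_arm(commands=[-0.19, -0.73, 0, -0.316, -0.17, -0.74, 0, -0.316, -0.15, -0.74, 0, -0.316, -0.13, -0.74, 0, -0.316, -0.11, -0.75, 0, -0.316, -0.09, -0.75, 0, -0.316, -0.06, -0.75, 0, -0.316, -0.04, -0.75, 0, -0.316])

```text
t: 7.4
position: [0.4992, 0.0288, 0.2093]
eef_rot: [0.0, 1.0, -0.016, 0.0]
wrist_force: [-0.1, -0.7, -1.0]
finger_gap: 0.0191
grasp_force: 60.7
```

```bash
python3 - <<'E'
from h import *
s=read_state();print({k:np.round(s[k],4) for k in("t","qpos","position","eef_rot","finger_gap","wrist_force")})
c,im,D=snap("wrist","w2")
P=np.load("pics/w2.npz")["P"];h=cv2.cvtColor(im,cv2.COLOR_RGB2HSV)
x,y,z=P[...,0],P[...,1],P[...,2]
def fit(nm,m):
    q=P[m][:,:2].astype(np.float32)
    if len(q)<10: print(nm,len(q));return
    vx,vy,x0,y0=cv2.fitLine(q,cv2.DIST_HUBER,0,.001,.001).ravel();e=(q-[x0,y0])@[-vy,vx];t=(q-[x0,y0])@[vx,vy]
    print(nm,len(q),"dir %.2f"%np.degrees(np.arctan2(vy,vx)),"at x=.5 y=%.4f"%(y0+(.5-x0)*vy/vx),"c",np.round([x0,y0],4),"t",np.round(np.percentile(t,[1,99]),4),"res",np.round(np.percentile(e,[2,50,98]),4),"z",np.round(np.percentile(P[m][:,2],[2,50,98]),4))
g=h[...,1]<60
fit("wall",g&(z>.062)&(z<.078)&(abs(y-.027)<.02)&(x>.4)&(x<.6))
la=(cv2.inRange(h,(18,120,60),(34,255,255))>0)&(abs(y-.027)<.08)&(abs(x-.5)<.1)&(z>.1)
fit("lamp",la)
q=P[la];print(np.histogram(q[:,2],bins=np.arange(.15,.3,.01)))
b=la&(z<.235);fit("lampbar",b)
E
```

```text
{'t': np.float64(7.4), 'qpos': array([ 0.5009,  0.3004, -0.717 ,  1.9364,  0.235 ,  0.9886, -1.9281]), 'position': array([0.4992, 0.0288, 0.2093]), 'eef_rot': array([ 0.000e+00,  9.999e-01, -1.650e-02,  1.000e-04]), 'finger_gap': np.float64(0.0191), 'wrist_force': array([-0.1214, -0.7109, -1.0398])}
wall 401 dir -2.02 at x=.5 y=0.0271 c [0.5729 0.0245] t [-0.038   0.0269] res [-0.0031  0.      0.0023] z [0.0688 0.0704 0.072 ]
lamp 4381 dir -2.02 at x=.5 y=0.0295 c [0.5038 0.0294] t [-0.0573  0.0485] res [-0.014  -0.0002  0.0139] z [0.1675 0.1926 0.2438]
(array([   0,  128,  199,  134, 2856,  133,   99,  138,  181,  513,    0,
          0,    0,    0]), array([0.15, 0.16, 0.17, 0.18, 0.19, 0.2 , 0.21, 0.22, 0.23, 0.24, 0.25,
       0.26, 0.27, 0.28, 0.29]))
lampbar 3763 dir -2.01 at x=.5 y=0.0295 c [0.5045 0.0293] t [-0.0581  0.0479] res [-0.0142 -0.0001  0.0142] z [0.1668 0.1924 0.2302]
```

View pics/w2.png

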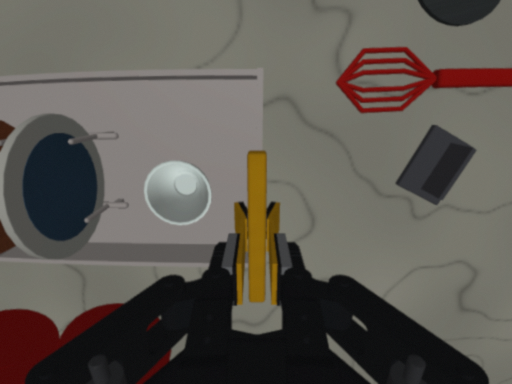

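The picture shows the lamp in the fingers at (257,225), right over the plain end wall. It sits 2.4 mm too far in +y, so I correct that and lower it.

Request:
jog_arm(commands=[0, 0.12, 0.6, 0, 0, 0, 1, 0, 0, 0, 1, 0, 0, 0, 1, 0, 0, 0, 0.7, 0, 0, 0, 0.4, 0, 0, 0, 0.3, 0, 0, 0, 0.2, 0])

```text
t: 8.25
position: [0.4994, 0.025, 0.1051]
eef_rot: [0.0, 1.0, -0.018, 0.0]
wrist_force: [-0.2, -0.2, 0.2]
finger_gap: 0.019
grasp_force: 60.7
```

Request:
jog_arm(commands=[0, 0, 0.1, 0, 0, 0, 0.1, 0, 0, 0, 0.05, 0, 0, 0, 0, 0, 0, 0, 0, 0, 0, 0, 0, 0, 0, 0, 0, 0, 0, 0, 0, 0])

```text
t: 9.05
position: [0.4995, 0.0252, 0.101]
eef_rot: [0.0, 1.0, -0.018, 0.0]
wrist_force: [-2.3, -0.3, 5.1]
finger_gap: 0.0191
grasp_force: 61.3
```

Request:
jog_arm(commands=[0, 0, 0.03, 0, 0, 0, 0.03, 0, 0, 0, 0.03, 0, 0, 0, 0, 0, 0, 0, 0, 0, 0, 0, 0, 0, 0, 0, 0, 0, 0, 0, 0, 0], jaw=0.7)

```text
t: 9.85
position: [0.4999, 0.0252, 0.0994]
eef_rot: [0.0, 1.0, -0.018, 0.001]
wrist_force: [-1.2, -0.9, 8.0]
finger_gap: 0.0258
grasp_force: 6.0
```

Request:
jog_arm(commands=[0, 0, 0.05, 0, 0, 0, 0.03, 0, 0, 0, 0.03, 0, 0, 0, 0, 0, 0, 0, 0, 0, 0, 0, 0, 0, 0, 0, 0, 0, 0, 0, 0, 0], jaw=0.64)

```text
t: 10.65
position: [0.5003, 0.0253, 0.0972]
eef_rot: [0.0, 1.0, -0.018, 0.001]
wrist_force: [-0.6, 0.5, 8.0]
finger_gap: 0.0311
grasp_force: 5.8
```

Request:
jog_arm(commands=[0, 0, 0.05, 0, 0, 0, 0.03, 0, 0, 0, 0.03, 0, 0, 0, 0, 0, 0, 0, 0, 0, 0, 0, 0, 0, 0, 0, 0, 0, 0, 0, 0, 0], jaw=0.58)

```text
t: 11.45
position: [0.5002, 0.0253, 0.0948]
eef_rot: [-0.0, 1.0, -0.018, 0.001]
wrist_force: [-1.3, -1.0, 7.8]
finger_gap: 0.036
grasp_force: 5.4
```

Request:
jog_arm(commands=[0, 0, 0.05, 0, 0, 0, 0.03, 0, 0, 0, 0.03, 0, 0, 0, 0, 0, 0, 0, 0, 0, 0, 0, 0, 0, 0, 0, 0, 0, 0, 0, 0, 0], jaw=0.53)

```text
t: 12.25
position: [0.4996, 0.0252, 0.092]
eef_rot: [-0.0, 1.0, -0.018, 0.0]
wrist_force: [2.8, -1.4, 3.7]
finger_gap: 0.0399
grasp_force: 4.4
```

Request:
jog_arm(commands=[0, 0, 0.05, 0, 0, 0, 0.03, 0, 0, 0, 0.03, 0, 0, 0, 0, 0, 0, 0, 0, 0, 0, 0, 0, 0, 0, 0, 0, 0, 0, 0, 0, 0], jaw=0.47)

```text
t: 13.05
position: [0.4986, 0.0252, 0.0895]
eef_rot: [0.0, 1.0, -0.018, -0.0]
wrist_force: [-0.4, 0.4, 2.2]
finger_gap: 0.0452
grasp_force: 3.4
```

Request:
jog_arm(commands=[0, 0, 0, 0, 0, 0, 0, 0, 0, 0, 0, 0, 0, 0, 0, 0, 0, 0, 0, 0, 0, 0, 0, 0, 0, 0, 0, 0, 0, 0, 0, 0], jaw=0.2)

```text
t: 13.85
position: [0.4991, 0.0252, 0.0897]
eef_rot: [0.0, 1.0, -0.018, 0.0]
wrist_force: [0.3, 0.4, 0.3]
finger_gap: 0.0687
grasp_force: 0.0
```

Request:
jog_arm(commands=[0, 0, -0.5, 0, 0, 0, -1, 0, 0, 0, -1, 0, 0, 0, -1, 0, 0, 0, -1, 0, 0, 0, -1, 0, 0, 0, -1, 0, 0, 0, -1, 0], jaw=0)

```text
t: 14.65
position: [0.499, 0.0254, 0.2413]
eef_rot: [0.0, 1.0, -0.017, 0.0]
wrist_force: [-0.0, -0.8, -0.2]
finger_gap: 0.0857
grasp_force: 0.0
```

Request:
jog_arm(commands=[0, -0.75, -0.3, 0, 0, -0.75, -0.3, 0, 0, -0.75, -0.3, 0, 0, -0.75, -0.3, 0, 0, -0.75, -0.3, 0, 0, -0.75, -0.3, 0, 0, 0, 0, 0, 0, 0, 0, 0])

```text
t: 15.45
position: [0.5022, 0.1154, 0.2756]
eef_rot: [0.0, 1.0, -0.017, -0.0]
wrist_force: [-0.0, -0.9, 0.6]
finger_gap: 0.0854
grasp_force: 0.0
```

```bash
python3 - <<'E'
from h import *
s=read_state();print({k:np.round(s[k],4) for k in("t","qpos","position","eef_rot","finger_gap","wrist_force")})
c,im,D=snap("wrist","w3")
P=np.load("pics/w3.npz")["P"];h=cv2.cvtColor(im,cv2.COLOR_RGB2HSV)
x,y,z=P[...,0],P[...,1],P[...,2]
def fit(nm,m):
    q=P[m][:,:2].astype(np.float32)
    if len(q)<10: print(nm,len(q));return
    vx,vy,x0,y0=cv2.fitLine(q,cv2.DIST_HUBER,0,.001,.001).ravel();e=(q-[x0,y0])@[-vy,vx];t=(q-[x0,y0])@[vx,vy]
    print(nm,len(q),"dir %.2f"%np.degrees(np.arctan2(vy,vx)),"c",np.round([x0,y0],4),"t",np.round(np.percentile(t,[1,99]),4),"res",np.round(np.percentile(e,[2,50,98]),4),"z",np.round(np.percentile(P[m][:,2],[2,50,98]),4))
g=h[...,1]<60
fit("wall",g&(z>.064)&(z<.077)&(abs(y-.027)<.015)&(x>.4)&(x<.6))
la=(cv2.inRange(h,(18,120,60),(34,255,255))>0)&(abs(y-.027)<.08)&(abs(x-.5)<.1)&(z>.05)
fit("lampbar",la&(z<.095));fit("lamptails",la&(z>.11));print("z hist",np.histogram(P[la][:,2],bins=np.arange(.06,.15,.01)))
for lo in (.1,.12,.14,.155): 
  fit("plate z>%.3f"%lo,(abs(y-.232)<.02)&(z>lo)&(z<lo+.02)&(x>.42)&(x<.6))
fit("blue",(abs(y-.232)<.02)&(z>.08)&(h[...,0]>98)&(h[...,0]<125)&(h[...,1]>80))
fit("terra",(abs(y-.32)<.03)&(z>.15)&(h[...,0]<16)&(h[...,1]>90))
E
```

```text
{'t': np.float64(15.45), 'qpos': array([ 0.3888,  0.2617, -0.7807,  1.8251,  0.2023,  1.1367, -2.0657]), 'position': array([0.5022, 0.1154, 0.2756]), 'eef_rot': array([ 1.000e-04,  9.999e-01, -1.710e-02, -1.000e-04]), 'finger_gap': np.float64(0.0854), 'wrist_force': array([-0.0048, -0.8607,  0.5589])}
wall 370 dir -2.06 c [0.5237 0.0269] t [-0.1225  0.0754] res [-0.0035  0.0001  0.0029] z [0.0648 0.0701 0.0724]
lampbar 1041 dir -1.91 c [0.4988 0.0277] t [-0.0545  0.0511] res [-0.0111  0.0004  0.0093] z [0.0571 0.084  0.0928]
lamptails 353 dir 83.91 c [0.4972 0.0161] t [-0.0129  0.0343] res [-0.0109 -0.0001  0.012 ] z [0.1107 0.1263 0.133 ]
z hist (array([ 31,  60, 865,  96,  98, 109, 118, 126]), array([0.06, 0.07, 0.08, 0.09, 0.1 , 0.11, 0.12, 0.13, 0.14]))
plate z>0.100 769 dir -1.66 c [0.5226 0.2285] t [-0.0853  0.057 ] res [-0.0007 -0.0001  0.0046] z [0.1004 0.1104 0.1196]
plate z>0.120 882 dir -1.44 c [0.5041 0.2291] t [-0.0621  0.0705] res [-0.0009  0.0001  0.0065] z [0.1204 0.1305 0.1396]
plate z>0.140 1039 dir -1.96 c [0.515  0.2294] t [-0.0617  0.0476] res [-0.001   0.0002  0.0077] z [0.1404 0.1504 0.1597]
plate z>0.155 786 dir -1.20 c [0.508  0.2321] t [-0.0377  0.0376] res [-0.003   0.      0.0058] z [0.1554 0.162  0.1664]
blue 1480 dir -1.85 c [0.5115 0.2286] t [-0.0544  0.0475] res [-0.0006 -0.      0.001 ] z [0.0819 0.1121 0.1434]
terra 1215 dir -1.40 c [0.5222 0.3151] t [-0.0552  0.0337] res [-0.0021 -0.0002  0.007 ] z [0.1503 0.1592 0.1663]
```

View pics/w3.png

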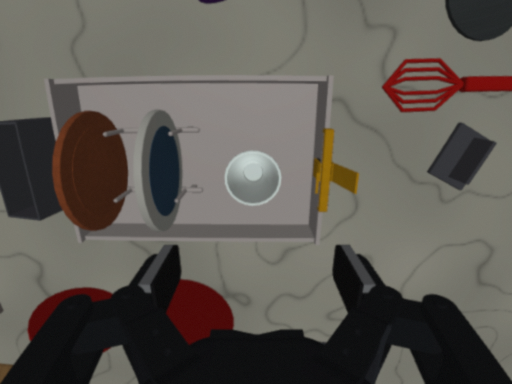

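The picture shows the lamp seated on the plain wall at (327,172), bar top at 0.084 m as it must be. The blue-faced plate is at (160,170) and the terracotta one at (92,170). Next I move over the blue plate.

Request:
jog_arm(commands=[0.01, -0.74, 0.2, 0, 0.01, -0.74, 0.2, 0, 0.01, -0.74, 0.2, 0, 0.01, -0.74, 0.2, 0, 0.01, -0.74, 0.2, 0, 0.01, -0.74, 0.2, 0, 0.01, -0.75, 0.2, 0, 0.01, -0.75, 0.2, 0])

```text
t: 16.3
position: [0.5084, 0.2327, 0.2429]
eef_rot: [0.001, 1.0, -0.019, -0.0]
wrist_force: [-0.7, -1.2, -0.6]
finger_gap: 0.0852
grasp_force: 0.0
```

Request:
jog_arm(commands=[0, 0, 0.5, 0, 0, 0, 0.5, 0, 0, 0, 0, 0, 0, 0, 0, 0, 0, 0, 0, 0, 0, 0, 0, 0, 0, 0, 0, 0, 0, 0, 0, 0])

```text
t: 17.1
position: [0.5082, 0.2338, 0.224]
eef_rot: [-0.0, 1.0, -0.018, 0.0]
wrist_force: [-0.9, 0.7, -0.0]
finger_gap: 0.0856
grasp_force: 0.0
```

```bash
python3 - <<'E'
from h import *
s=read_state();print({k:np.round(s[k],4) for k in("t","qpos","position","eef_rot")})
c,im,D=snap("wrist","w4")
P=np.load("pics/w4.npz")["P"]
m=(abs(P[...,1]-.233)<.02)&(P[...,2]>.15)&(P[...,2]<.172)&(P[...,0]>.42)&(P[...,0]<.6)
for lo in(.15,.155,.16,.163):
    q=P[m&(P[...,2]>lo)&(P[...,2]<lo+.006)];
    if len(q): print(lo,len(q),np.round(np.percentile(q,[1,50,99],0),4).tolist())
E
```

```text
{'t': np.float64(17.1), 'qpos': array([ 0.1335,  0.4155, -0.7768,  1.7819,  0.3273,  1.0775, -2.3644]), 'position': array([0.5082, 0.2338, 0.224 ]), 'eef_rot': array([-0.000e+00,  9.998e-01, -1.770e-02,  3.000e-04])}
0.15 220 [[0.4614, 0.2278, 0.1501], [0.5467, 0.2329, 0.1529], [0.5545, 0.2392, 0.1559]]
0.155 319 [[0.4696, 0.2282, 0.1551], [0.5362, 0.2335, 0.1587], [0.5461, 0.2395, 0.1609]]
0.16 672 [[0.4797, 0.2287, 0.1601], [0.5136, 0.2339, 0.164], [0.5366, 0.2388, 0.166]]
0.163 497 [[0.4878, 0.229, 0.1631], [0.5097, 0.234, 0.1649], [0.5276, 0.2387, 0.167]]
```

Request:
jog_arm(commands=[0, 0, 0.6, 0, 0, 0, 0.8, 0, 0, 0, 0.8, 0, 0, 0, 0.8, 0, 0, 0, 0.8, 0, 0, 0, 0.7, 0, 0, 0, 0.25, 0, 0, 0, 0, 0], jaw=0.4)

```text
t: 17.95
position: [0.5075, 0.2337, 0.1276]
eef_rot: [0.0, 1.0, -0.017, -0.001]
wrist_force: [-1.2, 0.8, 0.0]
finger_gap: 0.0514
grasp_force: 0.0
```

Request:
jog_arm(commands=[0, 0, 0, 0, 0, 0, 0, 0, 0, 0, 0, 0, 0, 0, 0, 0, 0, 0, 0, 0, 0, 0, 0, 0, 0, 0, 0, 0, 0, 0, 0, 0], jaw=1)

```text
t: 18.75
position: [0.5086, 0.234, 0.1294]
eef_rot: [-0.0, 1.0, -0.018, 0.001]
wrist_force: [0.2, -0.0, 5.6]
finger_gap: 0.0083
grasp_force: 59.1
```

Request:
jog_arm(commands=[0, 0, -0.3, 0, 0, 0, -0.7, 0, 0, 0, -1, 0, 0, 0, -1, 0, 0, 0, -1, 0, 0, 0, -1, 0, 0, 0, -1, 0, 0, 0, -1, 0])

```text
t: 19.55
position: [0.5075, 0.2338, 0.27]
eef_rot: [0.0, 1.0, -0.017, -0.0]
wrist_force: [0.7, -0.2, -3.5]
finger_gap: 0.0086
grasp_force: 58.4
```

Request:
jog_arm(commands=[0, 0, -0.5, 0, 0, 0, -0.5, 0, 0, 0, 0, 0, 0, 0, 0, 0, 0, 0, 0, 0, 0, 0, 0, 0, 0, 0, 0, 0, 0, 0, 0, 0])

```text
t: 20.35
position: [0.5079, 0.2338, 0.2884]
eef_rot: [0.0, 1.0, -0.018, -0.0]
wrist_force: [0.5, -0.1, -3.2]
finger_gap: 0.0081
grasp_force: 58.6
```

```bash
sed -i 's/round(v\/.02,2)/round(float(v)\/.02,2)/; s/round(-dy\/n\/5,3)/round(float(-dy\/n\/5),3)/' h.py; python3 - <<'E'
from h import *
plan([.54,-.27,read_state()["position"][2]],107)
c,im,D=snap("scene","s5")
P=np.load("pics/s5.npz")["P"];h=cv2.cvtColor(im,cv2.COLOR_RGB2HSV)
print(read_state()["finger_gap"],read_state()["grasp_force"])
E
```

```text
from [0.5079 0.2338 0.2884] -2.0 j [ 0.16  0.35 -0.81  1.71  0.27  1.2  -2.32] t 20.35 F [ 0.5 -0.1 -3.2]
[0.08, 0.78, -0.0, -0.681, 0.03, 0.79, -0.0, -0.681, -0.02, 0.79, -0.0, -0.681, -0.06, 0.79, -0.0, -0.681, -0.11, 0.78, -0.0, -0.681, -0.16, 0.77, -0.0, -0.681, -0.2, 0.76, -0.0, -0.681, -0.25, 0.75, -0.0, -0.681]
[-0.29, 0.73, -0.0, -0.681, -0.33, 0.71, -0.0, -0.681, -0.38, 0.69, -0.0, -0.681, -0.42, 0.67, -0.0, -0.681, -0.45, 0.64, -0.0, -0.681, -0.49, 0.62, -0.0, -0.681, -0.53, 0.59, -0.0, -0.681, -0.56, 0.55, -0.0, -0.681]
[-0.59, 0.52, -0.0, -0.681, -0.62, 0.48, -0.0, -0.681, -0.65, 0.44, -0.0, -0.681, -0.68, 0.41, -0.0, -0.681, -0.7, 0.36, -0.0, -0.681, -0.72, 0.32, -0.0, -0.681, -0.74, 0.28, -0.0, -0.681, -0.75, 0.23, -0.0, -0.681]
[-0.77, 0.19, -0.0, -0.681, -0.78, 0.14, -0.0, -0.681, -0.78, 0.1, -0.0, -0.681, -0.79, 0.05, -0.0, -0.681, -0.79, 0.0, -0.0, -0.681, -0.79, -0.04, -0.0, -0.681, -0.78, -0.09, -0.0, -0.681, -0.78, -0.14, -0.0, -0.681]
0.008220014357866246 58.59739065170288
```

Request:
jog_arm(commands=[0.08, 0.78, 0, -0.68, 0.03, 0.79, 0, -0.68, -0.02, 0.79, 0, -0.68, -0.06, 0.79, 0, -0.68, -0.11, 0.78, 0, -0.68, -0.16, 0.77, 0, -0.68, -0.2, 0.76, 0, -0.68, -0.25, 0.75, 0, -0.68])

```text
t: 21.2
position: [0.5159, 0.1072, 0.2888]
eef_rot: [0.0, 0.976, 0.219, 0.0]
wrist_force: [0.0, -0.6, -3.4]
finger_gap: 0.0085
grasp_force: 58.7
```

Request:
jog_arm(commands=[-0.29, 0.73, 0, -0.68, -0.33, 0.71, 0, -0.68, -0.38, 0.69, 0, -0.68, -0.42, 0.67, 0, -0.68, -0.45, 0.64, 0, -0.68, -0.49, 0.62, 0, -0.68, -0.53, 0.59, 0, -0.68, -0.56, 0.55, 0, -0.68])

```text
t: 22.0
position: [0.5236, -0.0185, 0.2888]
eef_rot: [0.0, 0.897, 0.442, 0.0]
wrist_force: [0.2, -0.2, -3.8]
finger_gap: 0.0083
grasp_force: 58.7
```

Request:
jog_arm(commands=[-0.59, 0.52, 0, -0.68, -0.62, 0.48, 0, -0.68, -0.65, 0.44, 0, -0.68, -0.68, 0.41, 0, -0.68, -0.7, 0.36, 0, -0.68, -0.72, 0.32, 0, -0.68, -0.74, 0.28, 0, -0.68, -0.75, 0.23, 0, -0.68])

```text
t: 22.8
position: [0.5312, -0.1444, 0.2887]
eef_rot: [0.0, 0.768, 0.641, 0.0]
wrist_force: [-0.1, 0.5, -3.7]
finger_gap: 0.0084
grasp_force: 58.7
```

Request:
jog_arm(commands=[-0.77, 0.19, 0, -0.68, -0.78, 0.14, 0, -0.68, -0.78, 0.1, 0, -0.68, -0.79, 0.05, 0, -0.68, -0.79, 0, 0, -0.68, -0.79, -0.04, 0, -0.68, -0.78, -0.09, 0, -0.68, -0.78, -0.14, 0, -0.68])

```text
t: 23.6
position: [0.5386, -0.2707, 0.2886]
eef_rot: [-0.0, 0.596, 0.803, -0.0]
wrist_force: [-0.1, -0.3, -3.0]
finger_gap: 0.0087
grasp_force: 58.7
```

```bash
python3 - <<'E'
from h import *
s=read_state();print({k:np.round(s[k],4) for k in("t","qpos","position","eef_rot","finger_gap","grasp_force")})
c,im,D=snap("wrist","w5")
P=np.load("pics/w5.npz")["P"]
x,y,z=P[...,0],P[...,1],P[...,2]
m=(x>.64)&(x<.85)&(y>-.35)&(y<-.05)&(z>.08)
q=P[m];vu=np.argwhere(m);print(len(q),vu.min(0),vu.max(0),np.round(np.percentile(q,[1,50,99],0),4).tolist())
E
```

```text
{'t': np.float64(23.6), 'qpos': array([ 1.1381,  0.5127, -1.0032,  1.5962,  0.4463,  1.281 ,  0.358 ]), 'position': array([ 0.5386, -0.2707,  0.2886]), 'eef_rot': array([-0.    ,  0.5955,  0.8033, -0.    ]), 'finger_gap': np.float64(0.0087), 'grasp_force': np.float64(58.6973)}
7334 [109 403] [258 511] [[0.7085, -0.2866, 0.1059], [0.7299, -0.2053, 0.1567], [0.758, -0.1384, 0.2222]]
```

View pics/w5.png

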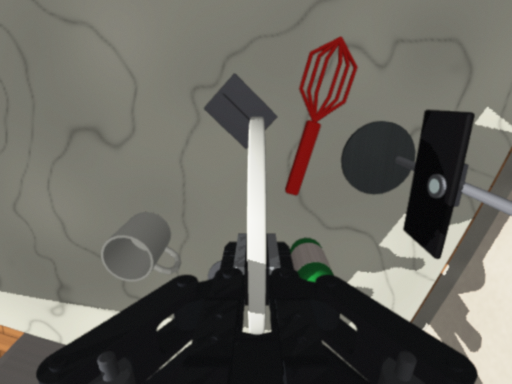

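The picture shows the phone's black front with the silver-rimmed lens at (437,186), and the plate edge-on in the fingers at (257,220). Next I measure the lens and the face normal.

```bash
python3 - <<'E'
from h import *
z_=np.load("pics/w5.npz");P=z_["P"];im=z_["im"];D=z_["D"];h=cv2.cvtColor(im,cv2.COLOR_RGB2HSV)
v,u=np.mgrid[:384,:512]
dark=(h[...,2]<45)&(u>400)&(u<475)&(v>105)&(v<260)&(D>0)
q=P[dark];c=np.median(q,0)
for _ in range(5):
    n=np.linalg.svd(q-q.mean(0))[2][2];n*=-np.sign(n[0]);e=(q-q.mean(0))@n
    q=q[abs(e-np.median(e))<.002]
print(len(q),"normal",np.round(n,4),"yaw",np.degrees(np.arctan2(-n[1],-n[0])))
hx=-n[:2]/np.linalg.norm(n[:2]);hy=np.array([-hx[1],hx[0]])
b=q.mean(0);print("centre",np.round(b,4),"width",np.round(np.percentile((q-b)[:,:2]@hy,[.5,99.5]),4),"z",np.round(np.percentile(q[:,2],[.5,99.5]),4))
g=(h[...,2]>70)&(abs(u-437)<14)&(abs(v-186)<16)
cn,_=cv2.findContours(g.astype(np.uint8),0,2);cn=max(cn,key=cv2.contourArea);(cx,cy),r=cv2.minEnclosingCircle(cn)
L=np.median(P[g],0);print("lens px",cx,cy,r,"pts",np.round(L,4),"depth off plane",np.round(np.percentile((P[g]-b)@n,[5,50,95]),4))
# ray onto face plane moved out
cal=calibration("wrist");o=-np.array(cal["R"]).T@cal["t"]
r=pt(cal,(cx,cy),d=1)-o;off=np.percentile((P[g]-b)@n,90)
L=o+r*(((b-o)@n+off)/(r@n));print("lens",np.round(L,4),"spot",np.round(L[:2]-.2*hx,4))
# plate in wrist
w=(abs(u-257)<12)&(v>118)&(v<330)&(D<.35)&(D>0);p=P[w]
print("plate z",np.round(np.percentile(p,[1,50,99],0),4).tolist())
# scene/side view of plate
c2,i2,d2=snap("side","s6");Q=np.load("pics/s6.npz")["P"]
d=Q-[.5386,-.2707,.25];m=(abs(d[...,:2]@hx)<.02)&(abs(d[...,:2]@hy)<.09)&(Q[...,2]>.12)&(Q[...,2]<.35)
g=Q[m&(Q[...,2]<.262)];n2=np.linalg.svd(g-g.mean(0))[2][2]
print("side plate",len(g),np.round(np.percentile(g,[1,50,99],0),4).tolist(),"normal",np.round(n2,3))
c2,i2,d2=snap("scene","s7");Q=np.load("pics/s7.npz")["P"]
d=Q-[.5386,-.2707,.25];m=(abs(d[...,:2]@hx)<.02)&(abs(d[...,:2]@hy)<.09)&(Q[...,2]>.12)&(Q[...,2]<.262)
hs=cv2.cvtColor(i2,cv2.COLOR_RGB2HSV);B=m&(hs[...,0]>95)&(hs[...,0]<125)&(hs[...,1]>80)
g=Q[m];print("scene plate",len(g),np.round(np.percentile(g,[1,50,99],0),4).tolist(),"normal",np.round(np.linalg.svd(g-g.mean(0))[2][2],3),"blue",B.sum(),np.round(Q[B].mean(0),4) if B.any() else 0)
E
```

```text
1813 normal [-0.9575 -0.2868 -0.0303] yaw 16.672772861295062
centre [ 0.7282 -0.2057  0.1545] width [-0.084   0.0703] z [0.1353 0.1728]
lens px 434.0 185.5 7.762187480926514 pts [nan nan nan] depth off plane [nan nan nan]
lens [nan nan nan] spot [nan nan]
plate z [[0.516, -0.302, 0.2669], [0.5315, -0.2464, 0.3185], [0.55, -0.2016, 0.3264]]
side plate 116 [[0.5134, -0.3338, 0.1814], [0.5346, -0.2505, 0.2285], [0.5596, -0.201, 0.2612]] normal [-0.949 -0.317  0.003]
scene plate 997 [[0.5204, -0.3441, 0.1786], [0.5427, -0.2763, 0.227], [0.5636, -0.2079, 0.261]] normal [0.96  0.281 0.001] blue 547 [ 0.5431 -0.2765  0.2338]
```

```bash
python3 - <<'E'
from h import *
P=np.load("pics/w5.npz")["P"];cal=calibration("wrist");o=-np.array(cal["R"]).T@cal["t"]
n=np.array([-.958,-.287,0]);b=np.array([.7282,-.2057,.1545])
r=pt(cal,(437,186),d=1)-o
for off in(0,.004): print("lens",np.round(o+r*(((b-o)@n+off)/(r@n)),4))
w=P[178:195,429:446].reshape(-1,3);w=w[np.isfinite(w[:,0])];print(len(w),np.round(np.median(w,0),4),np.round(np.percentile((w-b)@n,[10,50,90]),4))
for u,v in((449,113),(440,255)): print("top/side corner",np.round(P[v-2:v+3,u-2:u+3].reshape(-1,3)[12],4))
L=np.array([*(o+r*(((b-o)@n+.003)/(r@n)))]);S=L+.2*n;print("spot",np.round(S,4))
plan([S[0],S[1]+.003,S[2]+.038],106.9)
E
```

```text
lens [ 0.7313 -0.216   0.1534]
lens [ 0.727  -0.2155  0.1589]
286 [ 0.7266 -0.2142  0.1608] [0.0009 0.0041 0.0054]
top/side corner [ 0.7082 -0.1398  0.1506]
top/side corner [ 0.7572 -0.2833  0.1777]
spot [ 0.5365 -0.2731  0.1575]
from [ 0.5382 -0.271   0.2882] 106.6 j [ 1.14  0.51 -1.    1.6   0.45  1.28  0.35] t 23.75 F [-0.2 -0.2 -2.9]
[0.01, -0.01, 0.58, -0.009, 0.01, -0.01, 0.58, -0.009, 0.01, -0.01, 0.58, -0.009, 0.01, -0.01, 0.58, -0.009, 0.01, -0.01, 0.58, -0.009, 0.01, -0.01, 0.58, -0.009, 0.01, -0.01, 0.58, -0.009, 0.01, -0.01, 0.58, -0.009]
```

Request:
jog_arm(commands=[0, 0, 0.4, 0, 0, 0, 0.6, 0, 0, 0, 0.7, 0, 0, 0, 0.8, 0, 0, 0, 0.8, 0, 0, 0, 0.7, 0, 0, 0, 0.4, 0, 0, 0, 0.2, 0])

```text
t: 24.55
position: [0.5382, -0.2696, 0.1954]
eef_rot: [-0.001, 0.596, 0.803, 0.0]
wrist_force: [-0.4, -0.2, -3.8]
finger_gap: 0.0083
grasp_force: 58.6
```

Request:
jog_arm(commands=[0, 0, 0, 0, 0, 0, 0, 0, 0, 0, 0, 0, 0, 0, 0, 0, 0, 0, 0, 0, 0, 0, 0, 0, 0, 0, 0, 0, 0, 0, 0, 0])

```text
t: 25.35
position: [0.5386, -0.2699, 0.1967]
eef_rot: [0.0, 0.596, 0.803, -0.0]
wrist_force: [0.1, 0.0, -3.6]
finger_gap: 0.0083
grasp_force: 58.6
```

```bash
python3 - <<'E'
from h import *
s=read_state();print({k:np.round(s[k],4) for k in("t","position","joint_velocities","finger_gap","grasp_force","wrist_force")})
c,im,D=snap("side","s8");c2,i2,d2=snap("scene","s9")
P=np.load("pics/s8.npz")["P"];h=cv2.cvtColor(im,cv2.COLOR_RGB2HSV)
hx=np.array([.958,.287]);hy=np.array([-.287,.958]);d=P[...,:2]-[.538,-.273]
m=(abs(d@hx)<.02)&(abs(d@hy)<.09)&(P[...,2]>.06)&(P[...,2]<.17);q=P[m];print("plate",len(q),np.round(np.percentile(q,[1,50,99],0),4).tolist())
la=(cv2.inRange(h,(18,120,60),(34,255,255))>0)&(abs(P[...,1]-.027)<.06)&(abs(P[...,0]-.5)<.1)&(P[...,2]>.03)
q=P[la];print("lamp",len(q),np.round(np.percentile(q,[1,50,99],0),4).tolist())
cv2.imwrite("pics/fin.png",np.hstack([im[100:320,140:380,::-1],i2[130:350,150:410,::-1]]))
E
```

```text
{'t': np.float64(25.35), 'position': array([ 0.5386, -0.2699,  0.1967]), 'joint_velocities': array([ 0.0009,  0.0025, -0.0005,  0.0015,  0.0007, -0.0018,  0.0002]), 'finger_gap': np.float64(0.0083), 'grasp_force': np.float64(58.5957), 'wrist_force': array([ 0.0583,  0.0376, -3.562 ])}
plate 93 [[0.5139, -0.3108, 0.0885], [0.5361, -0.245, 0.1368], [0.5547, -0.1972, 0.1689]]
lamp 202 [[0.4443, 0.0054, 0.056], [0.4956, 0.0317, 0.0945], [0.5478, 0.0518, 0.1344]]
```

View pics/fin.png

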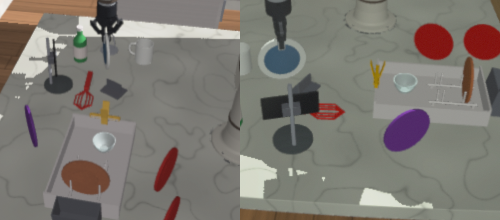

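The left half (side view) shows the plate edge-on in the gripper at (106,45) and the lamp on the plain end wall at (103,112). In the right half (scene view), the blue face at (282,57) looks at the phone at (290,103), and the other things stand where they were.

```bash
python3 -c "
from cell import *
print(hand_in())"
```

```text
the job is handed in; nothing more can be done
None
```

The job is handed in, verdict not shown: by my measurements the lamp is seated on the plain end rim and the blue-faced plate is held still about 20 cm in front of the lens, facing it.

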